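# Charge the wax melter with a scoop

### The arm

A 6-joint arm with a two-finger parallel gripper is mounted at the origin on the work surface. World frame = base frame: x ahead of the robot, y to its left, z up, the work surface at z = 0. Lengths are in m, angles in rad, forces in N, time in s.
With the tool pointing down it reaches from about 0.35 to 0.775 m from the base axis. Payload 7.3 kg.
Tool frame: the origin (TCP) lies on the front face of the gripper's body, between the roots of the fingers; the fingertips stand ahead of it and the grasp point (between the pads) lies 47 mm ahead of it (finger_overhang is the z of the fingertips in the tool frame, in m); z points along the fingers, y is the line along which they close (so a half turn about z gives the same grasp; the last joint's range is limited). The gripper opens to 92 mm and grips with 3 to 60 N. Pads are 19 mm wide; open, the fingers measure 130 mm over their backs; the gripper's body (75 mm by 190 mm) begins 47 mm behind the grasp point.
Start: joints at [-1.416, 0.342, 1.524, -0, 1.275, -0.146], TCP at [0.156, -0.501, 0.292] pointing down, gripper open.
Joint ranges: [-2.53, 2.53], [-0.77, 2.02], [0.04, 2.7], [-1, 4.14], [0.28, 2.66], [-3.11, 3.11]. Speed limits (rad/s): [2.57, 2.57, 3.14, 3.14, 3.14, 3.14].

### API

Orientations are given as [roll, pitch, yaw] about the fixed x, y, z axes, in that order (R = Rz(yaw) Ry(pitch) Rx(roll)).
In Python, from cell import * gives the robot as it stands. The module is installed in compiled form; this text tells all that it offers.
- The arm moves only by the tool arm_command, never from a script. Its argument "series" is a list of rows, each an object of numbers: "x", "y", "z": the shift along the tool's x, y, z in mm; "rx", "ry", "rz": the turn, a rotation vector about the tool's x, y, z in degrees. A call has 1 to 20 rows; each row is the pose to reach, as a shift and turn from the pose commanded when the call began, along the tool's axes at that moment; what a row does not reach only later rows make up. A row lasts 1/10 s, in which the tool goes at most 50 mm and 8.59 degrees, less where a joint would pass 70% of its speed; a pose out of reach is approached as far as the arm can. A call with a gripper value outside its range is refused whole. "hand" is the finger opening in mm, from 0 to 91.8, set as the call begins (left out, the last holds). The fingers move at their own pace and stop on an object; "squeeze" is the grip in N (left out, the last holds). Time passes only in rows, so rows that repeat a pose let the fingers close. It gives the time, the measured TCP pose, the force, the opening and the grip force at its end, in the units of the state.
- observe(): the state, without advancing time (a new reading comes with each control period).
- read_camera(name): name is "scene" or "top" or "wrist"; returns a dict with "pixels" (420x560x3 uint8, blue, green, red), "K" (3x3 intrinsics, pixels), "rvec" (rotation vector, rad) and "tvec" (3), from world to camera coordinates, as OpenCV has them. Camera axes: x right, y down, z forward; pixel columns grow to the right and rows downward; lengths in m; the calibration is good to about 2 mm. A picture is of the moment at which its call begins. There is no depth.
- hand_in(): hands the job in; it is judged then, once.
Trained networks look in a picture, given as the dict that the camera call returned (one of the last four; its "shot" number tells which), for a name from the list of things; names that differ only in an ending like _2 or _b are one class to them, and where a whole thing is asked for, a point or a joint stands for the part that bears it (a point fixed in the world has none). Each returns a list of dicts, best first, with "confidence" (0 to 1); they miss things now and then, are a little off and sometimes report something else, mostly with a low value. They report only what shows in the picture. A call takes as long as a camera call.
- boxes_of(picture, query): "point" ([x, y, z] in m, in world coordinates, good to about 4 mm: the middle of the surface that is visible of it).
- trace(picture, query): "pixels" (420x560 bool, what is visible of it).
- mark_of(picture, query): "point" ([x, y, z] in m, in world coordinates, good to about 4 mm: a listed point, or the origin of a listed thing).
The state is a dict: "time": time; "qpos": joint angles; "qvel": joint speeds; "joint_efforts": joint torques, N m; "tool_pos": TCP position; "tool_rot": TCP orientation; "contact_force": force on the tool from outside, world axes, zero at the start; "torque": the same for the moment, N m; "opening": finger opening in m; "grip_force": force on a finger pad.
Only numpy, scipy, OpenCV 4.12 (cv2) and the standard library are available. Lean on these libraries where they do the work, as an engineer would, in place of code of your own. Each camera call takes 0.05 s, during which the arm holds its last target. There are 200 camera calls.

### The job

Using the scoop, load at least three of the five wax nuggets from the steel tray into the wax melter, then close the melter's lid fully and leave the scoop standing flat on the bench. Do not touch the wax with the fingers; any nuggets you do not load must stay in the tray. Do not press the scoop hard into the thin tray or melter, and leave the other things on the bench where they are.

Things in the scene. Friction and masses are not known exactly. Their poses are not given: they have to be found in the camera images.
- scoop: scoop, wooden handle. Origin under its floor; x to the open lip, z up. Floor 2 mm thick, 98 mm wide, from x=-40 mm (back wall 32 mm high) to the lip at x=+45 mm; side walls 30 mm high to x=-2, 16 mm to x=+20 mm, then a rim 3.5 mm above the floor. Handle bar 18 mm wide, 22 mm thick, x=-40 to -136 mm, rising backwards at 15 degrees, axis 51 to 77 mm above the underside
- scoop_grip (a point): point in the middle of the scoop's handle where it is best gripped across its 18 mm width: 72 mm behind the scoop's origin, 60 mm above its underside
- scoop_lip (a point): middle of the scoop's lip, underside: 45 mm ahead of the scoop's origin
- tray: fixed steel trough with the nuggets; origin in its underside, z up, x along it to its ramp end. Floor top at 4 mm, flat from x=-120 to +95 mm, then a steep end ramp leans out at 59 degrees to 60 mm high at x=+128 mm. Side walls 60 mm high, inner faces at y=+-58 mm; end wall at x=-122 mm 20 mm high. Nuggets start between x=-10 and +90 mm
- tray_ramp_foot (a point): where tray floor and ramp meet, middle of the width, on the floor's top (x=+95 mm, z=4 mm in the tray's frame)
- melter: fixed square wax melter, an open grey box 140 x 140 mm, 85 mm high, walls and floor 6 mm; origin at the centre of its underside, z up, its front (dial) faces its own -x, its lid is hinged on the rim of its +x side
- melter_lid (a joint): angle of the melter's hinged lid in rad: 0 closed, about 1.7 standing open; the hinge is stiff, so the lid stays where it is left. The lid is a steel plate 140 x 140 x 8 mm
- melter_lid_hinge (a point): middle of the lid's hinge line, on the melter's +x rim (lid's underside); the hinge line runs along the melter's y
- melter_lid_handle (a point): end of the round knob on the outside of the lid: 110 mm from the hinge line, 35 mm out from the lid's outer face
- maquette: bystander: small plaster penguin model, 60 mm across, 97 mm tall, origin under its base
- bowl: bystander: black rubber mixing bowl, 68 mm across, 30 mm tall, origin under its base
- sanding_block: bystander: cork sanding block 35 x 50 x 24 mm, origin under its base
- glue_bottle: bystander: white bottle, 66 mm across, 190 mm tall, origin under its base
- tin: bystander: tin can, 90 mm across, 70 mm tall, origin under its base
- modelling_tool: bystander: spatula lying on the bench, beyond the working area
- nugget0: lump of cream casting wax, three merged rounded lobes, about 24 x 19 mm and 18 mm thick, 12 g; origin at its middle (9.5 mm above what it lies on as it starts); rolls a little
- nugget1: lump of cream casting wax, three merged rounded lobes, about 24 x 19 mm and 18 mm thick, 12 g; origin at its middle (9.5 mm above what it lies on as it starts); rolls a little
- nugget2: lump of cream casting wax, three merged rounded lobes, about 24 x 19 mm and 18 mm thick, 12 g; origin at its middle (9.5 mm above what it lies on as it starts); rolls a little
- nugget3: lump of cream casting wax, three merged rounded lobes, about 24 x 19 mm and 18 mm thick, 12 g; origin at its middle (9.5 mm above what it lies on as it starts); rolls a little
- nugget4: lump of cream casting wax, three merged rounded lobes, about 24 x 19 mm and 18 mm thick, 12 g; origin at its middle (9.5 mm above what it lies on as it starts); rolls a little

How it is judged:
By the outcome, as a careful person would: the job done as asked, in the order asked, and still so for the second after the job is handed in, with the robot touching nothing.
It also fails if it takes over 72 s, if anything falls off the work surface, if the arm or the gripper's body presses on something with over 40 N, if the wrist force passes 120 N, or if a joint passes its speed limit or range.

## Working session

There is one attempt and no reset: what is moved stays moved. The work goes in short steps, Python scripts to look and compute and a tool call to move; the robot and the scene stay as the last step left them, time stands still between calls to the robot, and variables do not carry over. Pictures are saved under pics/ and viewed, at most 12 in all, crops included, and the job is handed in when it is done.

Besides the shell and the picture viewer there is one more tool, called in YAML: its name, and indented under it one key for each argument. arm_command: Moves the arm, as the interface text tells. Its arguments: {"type":"object","properties":{"series":{"type":"array"},"hand":{"type":"number"},"squeeze":{"type":"number"}},"required":["series"]}

```bash
mkdir -p pics; cat > h.py <<'E'
from cell import *
import numpy as np, cv2
from scipy.spatial.transform import Rotation as R
def marks(cam,names):
    p=read_camera(cam)
    for n in names:
        r=mark_of(p,n)
        print(cam,n,[(np.round(np.array(d["point"])*1000).astype(int).tolist(),round(d["confidence"],2)) for d in r[:5]])
    return p
E
python3 - <<'E'
from h import *
print(observe())
N=["scoop","scoop_grip","scoop_lip","tray","tray_ramp_foot","melter","melter_lid_hinge","melter_lid_handle","maquette","bowl","sanding_block","glue_bottle","tin","nugget0"]
for c in ["scene","top"]:
    p=marks(c,N); cv2.imwrite(f"pics/{c}0.png",p["pixels"])
E
```

```text
{'time': 0.0, 'qpos': array([-1.41604414e+00,  3.42684700e-01,  1.52499076e+00,  3.04609731e-06,
        1.27537817e+00, -1.46028707e-01]), 'qvel': array([-0.00033834, -0.00113392,  0.00123841, -0.00137242, -0.0003523 ,
       -0.00124771]), 'joint_efforts': array([ 2.22794872e-03, -4.31242740e+01, -2.44216043e+01,  7.19704223e-02,
        5.60383976e-02, -1.19293009e-04]), 'tool_pos': array([ 0.15550147, -0.50113423,  0.29157378]), 'tool_rot': array([-3.14014765e+00, -2.15469351e-04,  3.00779848e-01]), 'contact_force': array([ 0.21186723, -0.06123379, -0.46324944]), 'torque': array([ 0.02028921, -0.00589942,  0.03539273]), 'grip_force': 0.0, 'opening': 0.09200403891290991}
scene scoop [([598, -226, 188], 0.54)]
scene scoop_grip [([645, 71, 58], 0.93)]
scene scoop_lip [([479, 134, 14], 0.71), ([653, -52, -1], 0.66), ([648, -3, -1], 0.15)]
scene tray [([496, 203, -3], 0.96), ([412, 10, 4], 0.7)]
scene tray_ramp_foot [([504, 111, 3], 0.85), ([475, 196, 20], 0.48)]
scene melter [([478, -252, 0], 0.9)]
scene melter_lid_hinge [([539, -238, 84], 0.7)]
scene melter_lid_handle [([598, -221, 
[... 483 characters left out ...]
6, 73, 59], 0.77), ([546, -233, 84], 0.63)]
top scoop_lip [([654, -51, 1], 0.86), ([426, 639, 2], 0.62), ([474, -251, 3], 0.16)]
top tray [([490, 205, -3], 0.85)]
top tray_ramp_foot [([497, 110, 2], 0.74)]
top melter [([475, -251, 1], 0.65), ([494, 203, -4], 0.26), ([544, -235, 86], 0.21)]
top melter_lid_hinge [([546, -234, 84], 0.86)]
top melter_lid_handle [([596, -222, 186], 0.67)]
top maquette [([817, 14, -1], 0.47)]
top bowl [([412, 9, 2], 0.52)]
top sanding_block [([569, 8, -3], 0.51)]
top glue_bottle [([430, 638, 1], 0.58)]
top tin [([479, -463, 0], 0.62)]
top nugget0 [([477, 133, 16], 0.61), ([499, 161, 12], 0.56), ([477, 198, 14], 0.5), ([529, 136, 12], 0.44), ([519, 193, 10], 0.36)]
```

View pics/scene0.png

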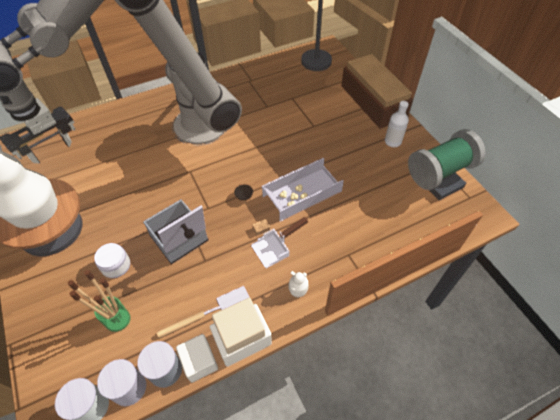

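View pics/top0.png

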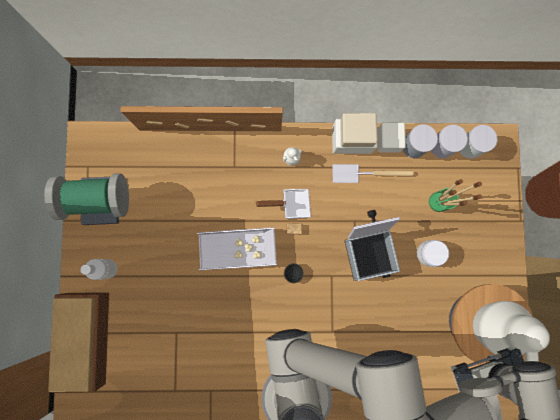

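The scene view shows the tray with nuggets near (300,190), the open melter at (177,228) with its lid up, and the scoop at (272,248) with the sanding block just beside it at (262,226). The top view shows the scoop at (297,203), handle pointing left, the tray at (237,249) and the melter at (372,255).

```bash
cat >> h.py <<'E'
def rel(targets, start=None):
    """targets: list of (pos_mm, rpy_deg) world; prints shift/turn in tool axes"""
    o=observe()
    p0=np.array(o["tool_pos"])*1000; R0=R.from_euler("xyz",o["tool_rot"])
    if start is not None: p0=np.array(start[0],float); R0=R.from_euler("xyz",start[1],degrees=True)
    for p,e in targets:
        Rt=e if isinstance(e,R) else R.from_euler("xyz",e,degrees=True)
        d=R0.inv().apply(np.array(p)-p0); w=(R0.inv()*Rt).as_rotvec(degrees=True)
        print("d",np.round(d,1),"w",np.round(w,1))
E
python3 - <<'E'
from h import *
rel([((250,-450,370),(180,0,17.23)),((646,90,290),(180,0,93.7))])
E
```

```text
d [105.4 -21.1 -77.8] w [ 0. -0.  0.]
d [ 643.6 -419.6    2.2] w [  0.    0.  -76.5]
```

arm_command:
  series:
    - {"z": -50}
    - {"x": 20, "z": -80}
    - {"x": 640, "y": -420, "z": -80, "rz": -76.5}
    - {"x": 640, "y": -420, "z": -80, "rz": -76.5}
    - {"x": 640, "y": -420, "z": -80, "rz": -76.5}
    - {"x": 640, "y": -420, "z": -80, "rz": -76.5}
    - {"x": 640, "y": -420, "z": -80, "rz": -76.5}
    - {"x": 640, "y": -420, "z": -80, "rz": -76.5}
    - {"x": 640, "y": -420, "z": -80, "rz": -76.5}
    - {"x": 640, "y": -420, "z": -80, "rz": -76.5}
    - {"x": 640, "y": -420, "z": -80, "rz": -76.5}
    - {"x": 640, "y": -420, "z": -80, "rz": -76.5}
    - {"x": 640, "y": -420, "z": 0, "rz": -76.5}
    - {"x": 640, "y": -420, "z": 0, "rz": -76.5}
    - {"x": 640, "y": -420, "z": 0, "rz": -76.5}
    - {"x": 640, "y": -420, "z": 0, "rz": -76.5}
    - {"x": 640, "y": -420, "z": 0, "rz": -76.5}
    - {"x": 640, "y": -420, "z": 0, "rz": -76.5}

```text
invalid input
```

```bash
python3 - <<'E'
from h import *
o=observe();print(o["time"],o["tool_pos"],o["tool_rot"],o["qpos"])
for i in range(2):
  p=marks("wrist",["scoop","scoop_grip","scoop_lip","tray","tray_ramp_foot","sanding_block"])
  marks("top",["scoop","scoop_grip","scoop_lip","tray","tray_ramp_foot","melter","melter_lid_hinge","melter_lid_handle"])
cv2.imwrite("pics/w1.png",p["pixels"])
E
```

```text
1.5 [ 0.15557809 -0.50142346  0.29222625] [ 3.14154703e+00 -1.46535361e-05  3.00765377e-01] [-1.41599307e+00  3.42017822e-01  1.52411431e+00  2.20895983e-05
  1.27541752e+00 -1.45968547e-01]
wrist scoop []
wrist scoop_grip []
wrist scoop_lip []
wrist tray []
wrist tray_ramp_foot []
wrist sanding_block []
top scoop [([651, 3, -1], 0.7), ([476, 133, 16], 0.48)]
top scoop_grip [([648, 72, 58], 0.84), ([475, 129, 16], 0.34), ([474, -249, 1], 0.29)]
top scoop_lip [([658, -50, 0], 0.95)]
top tray [([493, 206, -4], 0.96)]
top tray_ramp_foot [([498, 109, 3], 0.93), ([645, 71, 58], 0.63), ([596, -224, 186], 0.49)]
top melter [([476, -250, -1], 0.65)]
top melter_lid_hinge [([544, -231, 84], 0.64)]
top melter_lid_handle [([597, -225, 189], 0.88)]
wrist scoop []
wrist scoop_grip []
wrist scoop_lip []
wrist tray []
wrist tray_ramp_foot []
wrist sanding_block []
top scoop [([649, -2, 0], 0.64)]
top scoop_grip []
top scoop_lip [([656, -45, 2], 0.56)]
top tray [([494, 201, -3], 0.73), ([473, 131, 14], 0.67)]
top tray_ramp_foot [([498, 108, 3], 0.96)]
top melter [([477, -250, 2], 0.63)]
top melter_lid_hinge [([544, -235, 84], 0.98)]
top melter_lid_handle [([598, -224, 187], 0.83)]
```

View pics/w1.png

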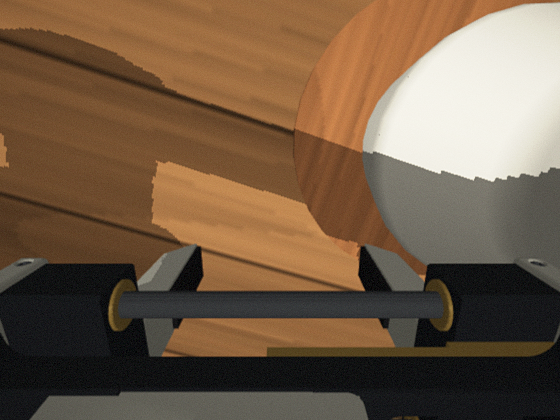

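The wrist view shows only the fingers (y≈300) over empty bench with a plaster bust at right. The move was refused, so I'll retry with all keys given.

arm_command:
  series:
    - {"x": 0, "y": 0, "z": -50, "rx": 0, "ry": 0, "rz": 0}
    - {"x": 20, "y": 0, "z": -80, "rx": 0, "ry": 0, "rz": 0}
    - {"x": 640, "y": -420, "z": -80, "rx": 0, "ry": 0, "rz": -76.5}
    - {"x": 640, "y": -420, "z": -80, "rx": 0, "ry": 0, "rz": -76.5}
    - {"x": 640, "y": -420, "z": -80, "rx": 0, "ry": 0, "rz": -76.5}
    - {"x": 640, "y": -420, "z": -80, "rx": 0, "ry": 0, "rz": -76.5}
    - {"x": 640, "y": -420, "z": -80, "rx": 0, "ry": 0, "rz": -76.5}
    - {"x": 640, "y": -420, "z": -80, "rx": 0, "ry": 0, "rz": -76.5}
    - {"x": 640, "y": -420, "z": -80, "rx": 0, "ry": 0, "rz": -76.5}
    - {"x": 640, "y": -420, "z": -80, "rx": 0, "ry": 0, "rz": -76.5}
    - {"x": 640, "y": -420, "z": -80, "rx": 0, "ry": 0, "rz": -76.5}
    - {"x": 640, "y": -420, "z": -80, "rx": 0, "ry": 0, "rz": -76.5}
    - {"x": 640, "y": -420, "z": 0, "rx": 0, "ry": 0, "rz": -76.5}
    - {"x": 640, "y": -420, "z": 0, "rx": 0, "ry": 0, "rz": -76.5}
    - {"x": 640, "y": -420, "z": 0, "rx": 0, "ry": 0, "rz": -76.5}
    - {"x": 640, "y": -420, "z": 0, "rx": 0, "ry": 0, "rz": -76.5}
    - {"x": 640, "y": -420, "z": 0, "rx": 0, "ry": 0, "rz": -76.5}
    - {"x": 640, "y": -420, "z": 0, "rx": 0, "ry": 0, "rz": -76.5}

```text
time: 4.9
tool_pos: [0.6435, 0.0934, 0.2888]
tool_rot: [-3.138, -0.001, 1.64]
contact_force: [-0.6, -0.6, -0.8]
opening: 0.0918
grip_force: 0.0
```

```bash
python3 - <<'E'
from h import *
o=observe();print(o["time"],o["tool_pos"],o["tool_rot"],o["qpos"])
p=marks("wrist",["scoop","scoop_grip","scoop_lip"])
cv2.imwrite("pics/w2.png",p["pixels"])
E
```

```text
4.9 [0.64348284 0.09337294 0.28878192] [-3.13812073e+00 -1.28614484e-03  1.63971148e+00] [ 2.58852136e-02  5.82810298e-01  1.14197960e+00  1.14857439e-03
  1.42032688e+00 -4.32063449e-02]
wrist scoop [([653, 0, 1], 0.8)]
wrist scoop_grip [([648, 77, 60], 0.87)]
wrist scoop_lip [([656, -48, 0], 0.65)]
```

View pics/w2.png

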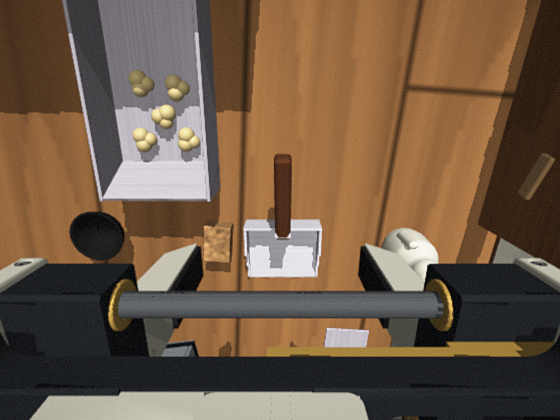

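The wrist view shows the scoop handle (283,155)–(284,237), scoop body (245–321, 221–277), sanding block (217,242), and the tray with five nuggets at (140,83), (177,86), (164,116), (144,139), (188,139).

```bash
cat >> h.py <<'E'
def ray(p,uv,z):
    """world point (mm) of pixel at height z mm"""
    K=p["K"]; Rc=cv2.Rodrigues(np.array(p["rvec"],float))[0]; t=np.array(p["tvec"],float).ravel()
    c=-Rc.T@t; d=Rc.T@np.linalg.solve(K,[uv[0],uv[1],1.])
    return (c+d*(z/1000-c[2])/d[2])*1000
E
python3 - <<'E'
from h import *
p=read_camera("wrist")
for n,uv,z in [("handle end",(283,154),88),("wallL",(245,222),32),("wallR",(321,220),32),("lipL",(249,279),3),("lipR",(318,277),3),
 ("rampL",(102,200),60),("rampR",(211,200),60),("footL",(119,163),4),("footR",(201,162),4)]:
    print(n,np.round(ray(p,uv,z),1))
m=trace(p,"scoop")[0]["pixels"]; print(m.sum())
q=p["pixels"]
# handle center per row
hsv=cv2.cvtColor(q,cv2.COLOR_BGR2HSV)
dark=(q[...,2]<110)&m
for r in (170,185,200,215,230):
    c=np.where(dark[r])[0]; print(r,c.min() if len(c) else None,c.max() if len(c) else None)
p2=read_camera("top")
t=mark_of(p2,"scoop_grip"); print([d["point"] for d in t[:1]])
for s in ("tray","melter"):
    for pic,nm in((p,"wrist"),(p2,"top")):
        for d in trace(pic,s)[:1]:
            cs=cv2.findContours(d["pixels"].astype(np.uint8),cv2.RETR_EXTERNAL,cv2.CHAIN_APPROX_SIMPLE)[0]
            c=max(cs,key=cv2.contourArea); print(nm,s,cv2.boxPoints(cv2.minAreaRect(c)).round().tolist())
print(observe()["time"])
E
```

```text
handle end [640.9 133.3  88. ]
wallL [600.3  38.6  32. ]
wallR [694.8  47.5  32. ]
lipL [605.8 -59.5   3. ]
lipR [704.7 -49.8   3. ]
rampL [442.1  65.   60. ]
rampR [564.2  73.1  60. ]
footL [435.8  97.2   4. ]
footR [539.5 105.4   4. ]
5402
170 276 292
185 275 291
200 276 291
215 268 290
230 248 318
[[0.6484, 0.0714, 0.0598]]
wrist tray [[65.0, 0.0], [209.0, -9.0], [222.0, 194.0], [78.0, 203.0]]
top tray [[195.0, 232.0], [243.0, 227.0], [248.0, 267.0], [199.0, 272.0]]
wrist melter [[163.0, 335.0], [201.0, 335.0], [201.0, 356.0], [163.0, 356.0]]
top melter [[344.0, 210.0], [398.0, 210.0], [398.0, 280.0], [344.0, 280.0]]
5.5
```

```bash
python3 - <<'E'
from h import *
import cell; print([n for n in dir(cell) if not n.startswith('_')])
Rg=R.from_euler("xyz",(180,0,95),degrees=True)*R.from_euler("y",-15,degrees=True)
rel([((645,85,170),Rg),((645,85,105.5),Rg)])
try: print(finger_overhang)
except Exception as e: print(e)
E
```

```text
['IKError', 'boxes_of', 'finger_overhang', 'hand_in', 'mark_of', 'observe', 'read_camera', 'trace']
d [ -3.8   2.4 122.8] w [ -0.1 -15.   -1.3]
d [ -3.8   2.3 187.3] w [ -0.1 -15.   -1.3]
0.0655
```

arm_command:
  series:
    - {"x": -4, "y": 2, "z": 50, "rx": 0, "ry": -8, "rz": -1}
    - {"x": -4, "y": 2, "z": 95, "rx": 0, "ry": -15, "rz": -1}
    - {"x": -4, "y": 2, "z": 130, "rx": 0, "ry": -15, "rz": -1}
    - {"x": -4, "y": 2, "z": 165, "rx": 0, "ry": -15, "rz": -1}
    - {"x": -4, "y": 2, "z": 187, "rx": 0, "ry": -15, "rz": -1}
    - {"x": -4, "y": 2, "z": 187, "rx": 0, "ry": -15, "rz": -1}
    - {"x": -4, "y": 2, "z": 187, "rx": 0, "ry": -15, "rz": -1}

```text
time: 6.2
tool_pos: [0.645, 0.0853, 0.1058]
tool_rot: [-3.14, 0.262, 1.654]
contact_force: [-0.4, 0.3, 0.9]
opening: 0.0918
grip_force: 0.0
```

arm_command:
  series:
    - {"x": 0, "y": 0, "z": 0, "rx": 0, "ry": 0, "rz": 0}
    - {"x": 0, "y": 0, "z": 0, "rx": 0, "ry": 0, "rz": 0}
    - {"x": 0, "y": 0, "z": 0, "rx": 0, "ry": 0, "rz": 0}
    - {"x": 0, "y": 0, "z": 0, "rx": 0, "ry": 0, "rz": 0}
    - {"x": 0, "y": 0, "z": 0, "rx": 0, "ry": 0, "rz": 0}
    - {"x": 0, "y": 0, "z": 0, "rx": 0, "ry": 0, "rz": 0}
    - {"x": 0, "y": 0, "z": 0, "rx": 0, "ry": 0, "rz": 0}
    - {"x": 0, "y": 0, "z": 0, "rx": 0, "ry": 0, "rz": 0}
  hand: 8
  squeeze: 50

```text
time: 7.0
tool_pos: [0.6446, 0.0855, 0.1051]
tool_rot: [-3.139, 0.262, 1.654]
contact_force: [0.4, 0.5, -0.5]
opening: 0.0321
grip_force: 0.0
```

arm_command:
  series:
    - {"x": 0, "y": 0, "z": 0, "rx": 0, "ry": 0, "rz": 0}
    - {"x": 0, "y": 0, "z": 0, "rx": 0, "ry": 0, "rz": 0}
    - {"x": 0, "y": 0, "z": 0, "rx": 0, "ry": 0, "rz": 0}
    - {"x": 0, "y": 0, "z": 0, "rx": 0, "ry": 0, "rz": 0}

```text
time: 7.4
tool_pos: [0.6447, 0.0854, 0.1052]
tool_rot: [-3.139, 0.262, 1.654]
contact_force: [0.5, -0.3, -0.4]
opening: 0.0177
grip_force: 50.0
```

```bash
python3 - <<'E'
from h import *
Rg=R.from_euler("xyz",(180,0,94),degrees=True)*R.from_euler("y",-15,degrees=True)
R0=R.from_euler("xyz",observe()["tool_rot"])
rel([((644.7,85.4,150),R0),((644.7,85.4,215),R0),((570,200,220),Rg),((482.5,354,220),Rg)])
E
```

```text
d [-11.7  -0.1 -43.3] w [0. 0. 0.]
d [ -28.5   -0.2 -106.1] w [0. 0. 0.]
d [  86.5  -65.2 -141.9] w [0.1 0.  0.7]
d [ 241.8 -139.8 -183.4] w [0.1 0.  0.7]
```

arm_command:
  series:
    - {"x": -3, "y": 0, "z": -11, "rx": 0, "ry": 0, "rz": 0}
    - {"x": -12, "y": 0, "z": -43, "rx": 0, "ry": 0, "rz": 0}
    - {"x": -20, "y": 0, "z": -75, "rx": 0, "ry": 0, "rz": 0}
    - {"x": -28.5, "y": 0, "z": -106, "rx": 0, "ry": 0, "rz": 0}
    - {"x": 10, "y": -20, "z": -116, "rx": 0, "ry": 0, "rz": 0}
    - {"x": 48, "y": -43, "z": -130, "rx": 0, "ry": 0, "rz": 0}
    - {"x": 86, "y": -65, "z": -142, "rx": 0, "ry": 0, "rz": 0.7}
    - {"x": 125, "y": -84, "z": -152, "rx": 0, "ry": 0, "rz": 0.7}
    - {"x": 164, "y": -103, "z": -163, "rx": 0, "ry": 0, "rz": 0.7}
    - {"x": 203, "y": -122, "z": -173, "rx": 0, "ry": 0, "rz": 0.7}
    - {"x": 230, "y": -134, "z": -180, "rx": 0, "ry": 0, "rz": 0.7}
    - {"x": 242, "y": -140, "z": -183.4, "rx": 0, "ry": 0, "rz": 0.7}
    - {"x": 242, "y": -140, "z": -183.4, "rx": 0, "ry": 0, "rz": 0.7}
    - {"x": 242, "y": -140, "z": -183.4, "rx": 0, "ry": 0, "rz": 0.7}

```text
time: 8.8
tool_pos: [0.4828, 0.3534, 0.2203]
tool_rot: [3.14, 0.262, 1.641]
contact_force: [0.3, -1.2, -1.1]
opening: 0.0177
grip_force: 50.0
```

```bash
python3 - <<'E'
from h import *
o=observe();print(o["time"],o["tool_pos"],o["tool_rot"],o["qpos"])
p=marks("wrist",["scoop","scoop_lip","tray_ramp_foot"])
cv2.imwrite("pics/w3.png",p["pixels"])
p=marks("scene",["scoop","scoop_lip","scoop_grip"])
cv2.imwrite("pics/s3.png",cv2.resize(p["pixels"][130:260,200:400],None,fx=4,fy=4))
E
```

```text
8.8 [0.48276624 0.35340257 0.22025939] [3.14028077 0.2624188  1.6409159 ] [ 0.59903495  0.61000642  1.310103   -0.23175295  1.36064924  0.59314995]
wrist scoop [([489, 270, 118], 0.67)]
wrist scoop_lip [([490, 223, 113], 0.7)]
wrist tray_ramp_foot []
scene scoop [([486, 265, 115], 0.61), ([474, 198, 19], 0.52)]
scene scoop_lip [([494, 214, 112], 0.69), ([477, 135, 16], 0.63), ([476, -249, 2], 0.32)]
scene scoop_grip [([483, 337, 174], 0.92)]
```

View pics/w3.png

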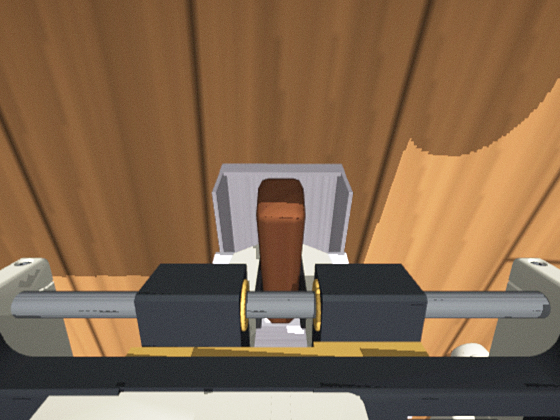

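View pics/s3.png

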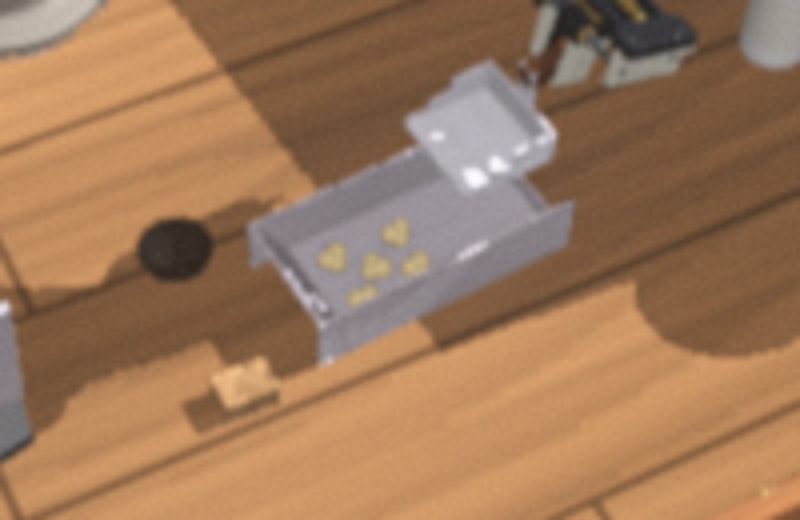

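The wrist view shows the scoop centred in the fingers (handle at (281,200)–(281,320)). The scene crop shows it level above the tray's far end, with all five nuggets in the tray near (330–415, 230–295).

arm_command:
  series:
    - {"x": 9, "y": 0, "z": 33, "rx": 0, "ry": 0, "rz": 0}
    - {"x": 17, "y": 0, "z": 63, "rx": 0, "ry": 0, "rz": 0}
    - {"x": 23, "y": 0, "z": 87, "rx": 0, "ry": 0, "rz": 0}
    - {"x": 26, "y": 0, "z": 98, "rx": 0, "ry": 0, "rz": 0}
    - {"x": 28, "y": 0, "z": 104.5, "rx": 0, "ry": 0, "rz": 0}
    - {"x": 28, "y": 0, "z": 104.5, "rx": 0, "ry": 0, "rz": 0}
    - {"x": 28, "y": 0, "z": 104.5, "rx": 0, "ry": 0, "rz": 0}

```text
time: 9.9
tool_pos: [0.4829, 0.3546, 0.113]
tool_rot: [3.139, 0.261, 1.641]
contact_force: [0.2, 0.2, -1.5]
opening: 0.0179
grip_force: 50.0
```

arm_command:
  series:
    - {"x": 0.3, "y": 0, "z": 1, "rx": 0, "ry": 0, "rz": 0}
    - {"x": 0.3, "y": 0, "z": 1, "rx": 0, "ry": 0, "rz": 0}

```text
time: 10.1
tool_pos: [0.4826, 0.3545, 0.1116]
tool_rot: [3.139, 0.261, 1.641]
contact_force: [0.4, -0.1, -0.8]
opening: 0.0176
grip_force: 50.0
```

arm_command:
  series:
    - {"x": 0.4, "y": 0, "z": 1.5, "rx": 0, "ry": 0, "rz": 0}
    - {"x": 0.4, "y": 0, "z": 1.5, "rx": 0, "ry": 0.5, "rz": 0}
    - {"x": 0.4, "y": 0, "z": 1.5, "rx": 0, "ry": 0.5, "rz": 0}

```text
time: 10.4
tool_pos: [0.4825, 0.354, 0.1098]
tool_rot: [3.14, 0.253, 1.641]
contact_force: [0.7, -0.6, 1.5]
opening: 0.0178
grip_force: 50.0
```

arm_command:
  series:
    - {"x": -9.7, "y": 0, "z": 2.5, "rx": 0, "ry": 0, "rz": 0}
    - {"x": -19.4, "y": 0, "z": 5, "rx": 0, "ry": 0, "rz": 0}
    - {"x": -29, "y": 0, "z": 7.5, "rx": 0, "ry": 0, "rz": 0}
    - {"x": -38.7, "y": 0, "z": 10, "rx": 0, "ry": 0, "rz": 0}
    - {"x": -48.4, "y": 0, "z": 12.5, "rx": 0, "ry": 0, "rz": 0}
    - {"x": -58, "y": 0, "z": 15, "rx": 0, "ry": 0, "rz": 0}
    - {"x": -67.8, "y": 0, "z": 17.5, "rx": 0, "ry": 0, "rz": 0}
    - {"x": -77.4, "y": 0, "z": 20, "rx": 0, "ry": 0, "rz": 0}
    - {"x": -87, "y": 0, "z": 22.5, "rx": 0, "ry": 0, "rz": 0}
    - {"x": -92, "y": 0, "z": 23.8, "rx": 0, "ry": 0, "rz": 0}

```text
time: 11.4
tool_pos: [0.4892, 0.2584, 0.1094]
tool_rot: [3.14, 0.253, 1.64]
contact_force: [0.0, 4.3, 4.8]
opening: 0.0175
grip_force: 50.0
```

```bash
python3 - <<'E'
from h import *
p=marks("scene",["scoop_lip","nugget0"])
a=cv2.resize(p["pixels"][140:230,240:360],None,fx=4,fy=4)
p=marks("top",["scoop_lip","nugget0"])
b=cv2.resize(p["pixels"][215:285,185:295],None,fx=4,fy=4)
c=np.zeros((640,480,3),np.uint8);c[:360]=a;c[360:,:440]=b
cv2.imwrite("pics/s4.png",cv2.resize(c,(450,600)))
E
```

```text
scene scoop_lip [([499, 123, 3], 0.91)]
scene nugget0 [([524, 151, 20], 0.61), ([476, 119, 14], 0.55), ([504, 121, 12], 0.46), ([484, 136, 21], 0.44), ([528, 126, 14], 0.39)]
top scoop_lip []
top nugget0 [([529, 154, 12], 0.56), ([531, 120, 14], 0.55), ([486, 137, 13], 0.48), ([472, 118, 17], 0.43), ([500, 124, 14], 0.41)]
```

View pics/s4.png

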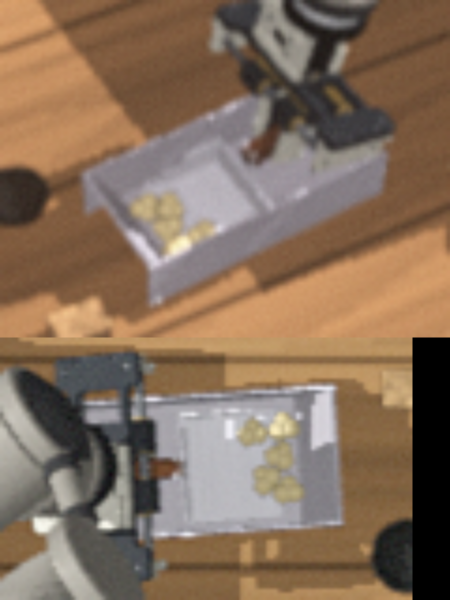

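The crops show two nuggets already on the scoop floor and three at its lip, just short of the ramp. The tool force is low, so I'm pushing on.

arm_command:
  series:
    - {"x": -5, "y": 0, "z": 1.3, "rx": 0, "ry": 0, "rz": 0}
    - {"x": -10, "y": 0, "z": 2.5, "rx": 0, "ry": 0, "rz": 0}
    - {"x": -14, "y": 0, "z": 3.6, "rx": 0, "ry": 0, "rz": 0}
    - {"x": -17, "y": 0, "z": 4.4, "rx": 0, "ry": 0, "rz": 0}
    - {"x": -17, "y": 0, "z": 4.4, "rx": 0, "ry": 0, "rz": 0}

```text
time: 12.2
tool_pos: [0.4906, 0.2426, 0.1095]
tool_rot: [3.139, 0.252, 1.641]
contact_force: [0.8, 2.6, 4.6]
opening: 0.0172
grip_force: 50.0
```

```bash
python3 - <<'E'
from h import *
p=marks("scene",["scoop_lip","nugget0"])
p=marks("top",["nugget0"])
E
```

```text
scene scoop_lip [([498, 107, 2], 0.87), ([526, 124, 17], 0.27)]
scene nugget0 [([490, 134, 23], 0.62), ([474, 119, 19], 0.55), ([529, 122, 13], 0.54), ([525, 149, 20], 0.53), ([507, 114, 13], 0.45)]
top nugget0 [([528, 149, 12], 0.61), ([528, 121, 14], 0.55), ([488, 135, 14], 0.52), ([468, 117, 19], 0.43), ([500, 114, 14], 0.4)]
```

```bash
cat >> h.py <<'E'
LOC=R.from_euler("xyz",(180,0,180),degrees=True)*R.from_euler("y",-15,degrees=True)
def scoop(lip,yaw,p):
    S=R.from_euler("z",yaw,degrees=True)*R.from_euler("y",-p,degrees=True)
    return np.array(lip)+S.apply([-129.1,0,105.2]), S*LOC
def tray(x,y,z):
    a=np.radians(-86);return np.array([493+x*np.cos(a)-y*np.sin(a),204+x*np.sin(a)+y*np.cos(a),z])
E
python3 - <<'E'
from h import *
def L(h): return tray(92.5+.6*h,0,4.5+h)
s=[(tray(93,0,4.3),0),]+[(L(85*np.sin(np.radians(p))+.5),p) for p in (3,6,9,12,15)]+[(L(h),q) for h,q in((32,18),(42,22),(52,25),(62,25))]+[(tray(130,0,100),25)]
rel([scoop(l,-86,p) for l,p in s])
E
```

```text
d [-2.6 -0.2  0.6] w [ 0.1 -0.6  0. ]
d [ 0.6 -0.2  1.6] w [ 0.1 -3.6  0. ]
d [ 3.5 -0.2  3.7] w [ 0.1 -6.6  0. ]
d [ 6.1 -0.2  6.1] w [ 0.1 -9.6  0. ]
d [ 8.4 -0.2  8.9] w [  0.1 -12.6   0. ]
d [10.5 -0.3 12. ] w [  0.1 -15.6   0. ]
d [ 7.8 -0.3 11.2] w [  0.1 -18.6   0. ]
d [ 6.  -0.3 12.7] w [  0.1 -22.6   0. ]
d [ 2.  -0.3 12. ] w [  0.1 -25.6   0. ]
d [-6.3 -0.2  3.8] w [  0.1 -25.6   0. ]
d [-14.9  -0.2 -28.5] w [  0.1 -25.6   0. ]
```

arm_command:
  series:
    - {"x": -2.6, "y": 0, "z": 0.6, "rx": 0, "ry": -0.6, "rz": 0}
    - {"x": -1, "y": 0, "z": 1, "rx": 0, "ry": -2, "rz": 0}
    - {"x": 0.6, "y": 0, "z": 1.6, "rx": 0, "ry": -3.6, "rz": 0}
    - {"x": 2, "y": 0, "z": 2.6, "rx": 0, "ry": -5, "rz": 0}
    - {"x": 3.5, "y": 0, "z": 3.7, "rx": 0, "ry": -6.6, "rz": 0}
    - {"x": 4.8, "y": 0, "z": 4.9, "rx": 0, "ry": -8, "rz": 0}
    - {"x": 6.1, "y": 0, "z": 6.1, "rx": 0, "ry": -9.6, "rz": 0}
    - {"x": 8.4, "y": 0, "z": 8.9, "rx": 0, "ry": -12.6, "rz": 0}
    - {"x": 10.5, "y": 0, "z": 12, "rx": 0, "ry": -15.6, "rz": 0}

```text
time: 13.35
tool_pos: [0.4897, 0.2499, 0.0944]
tool_rot: [3.14, 0.526, 1.641]
contact_force: [-0.3, 3.0, -3.0]
opening: 0.0176
grip_force: 50.0
```

```bash
python3 - <<'E'
from h import *
def L(h): return tray(92.5+.6*h,0,4.5+h)
p=marks("scene",["scoop_lip","nugget0"])
cv2.imwrite("pics/s5.png",cv2.resize(p["pixels"][140:230,240:360],None,fx=5,fy=5))
s=[(L(h),q) for h,q in((22,15),(32,18),(42,22),(52,25),(62,25))]+[(tray(130,0,100),25),(tray(130,0,160),25)]
rel([scoop(l,-86,p) for l,p in s])
E
```

```text
scene scoop_lip [([500, 87, 26], 0.85), ([476, -465, 1], 0.68)]
scene nugget0 [([526, 111, 35], 0.47), ([475, 105, 35], 0.43), ([490, 121, 38], 0.43), ([527, 136, 30], 0.38), ([507, 104, 37], 0.38)]
d [-0.1  0.4 -0.7] w [0.  0.1 0.1]
d [-3.3  0.4 -1.1] w [ 0.1 -2.9  0.1]
d [-4.7  0.4  0.8] w [ 0.1 -6.9  0.1]
d [-8.7  0.4  1.3] w [ 0.1 -9.9  0.1]
d [-18.9   0.4  -4.4] w [ 0.1 -9.9  0.1]
d [-35.9   0.4 -33.2] w [ 0.1 -9.9  0.1]
d [-66.    0.3 -85.1] w [ 0.1 -9.9  0.1]
```

View pics/s5.png

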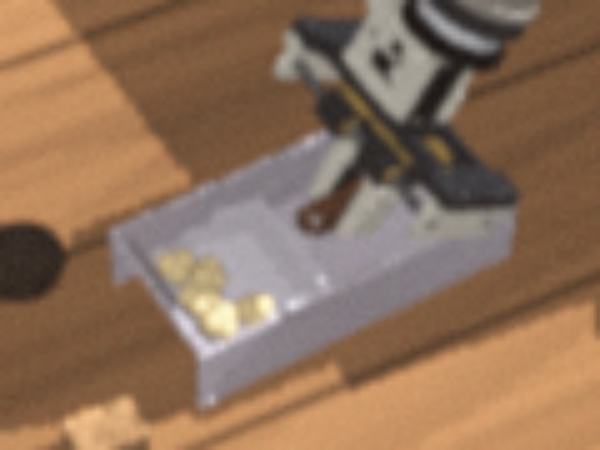

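The crop shows all five nuggets on the scoop, against the ramp end around (160–270, 250–330). I'll lift along the ramp while tipping back.

arm_command:
  series:
    - {"x": -1.5, "y": 0, "z": -1, "rx": 0, "ry": -1.5, "rz": 0}
    - {"x": -3.3, "y": 0, "z": -1, "rx": 0, "ry": -3, "rz": 0}
    - {"x": -4, "y": 0, "z": 0, "rx": 0, "ry": -5, "rz": 0}
    - {"x": -4.7, "y": 0, "z": 0.8, "rx": 0, "ry": -7, "rz": 0}
    - {"x": -6.7, "y": 0, "z": 1, "rx": 0, "ry": -8.5, "rz": 0}
    - {"x": -8.7, "y": 0, "z": 1.3, "rx": 0, "ry": -10, "rz": 0}
    - {"x": -12, "y": 0, "z": -2, "rx": 0, "ry": -12, "rz": 0}
    - {"x": -19, "y": 0, "z": -6, "rx": 0, "ry": -13, "rz": 0}
    - {"x": -27, "y": 0, "z": -20, "rx": 0, "ry": -13, "rz": 0}
    - {"x": -36, "y": 0, "z": -34, "rx": 0, "ry": -13, "rz": 0}
    - {"x": -46, "y": 0, "z": -52, "rx": 0, "ry": -13, "rz": 0}
    - {"x": -56, "y": 0, "z": -69, "rx": 0, "ry": -13, "rz": 0}
    - {"x": -66, "y": 0, "z": -85, "rx": 0, "ry": -13, "rz": 0}
    - {"x": -66, "y": 0, "z": -85, "rx": 0, "ry": -13, "rz": 0}

```text
time: 14.9
tool_pos: [0.4917, 0.235, 0.2054]
tool_rot: [3.132, 0.75, 1.635]
contact_force: [1.1, -0.3, -2.9]
opening: 0.0175
grip_force: 50.0
```

```bash
python3 - <<'E'
from h import *
p=marks("scene",["scoop_lip","nugget0"])
p=marks("top",["nugget0","melter","melter_lid_hinge"])
o=observe();print(o["time"],o["tool_pos"],o["tool_rot"],o["qpos"])
E
```

```text
scene scoop_lip [([502, 64, 170], 0.67)]
scene nugget0 [([473, 135, 152], 0.61), ([505, 118, 156], 0.59), ([501, 144, 160], 0.42), ([531, 122, 165], 0.4)]
top nugget0 [([469, 129, 153], 0.53), ([498, 144, 148], 0.52), ([502, 117, 155], 0.49), ([530, 138, 146], 0.45), ([529, 121, 160], 0.41)]
top melter [([476, -249, 0], 0.96)]
top melter_lid_hinge [([544, -231, 85], 0.94), ([814, 13, -6], 0.63)]
15.25 [0.49045113 0.23450259 0.2006874 ] [-3.14050824  0.75313094  1.64222758] [ 0.58276724  0.68103316  1.4171318  -0.64062422  1.49358574  0.7137068 ]
```

```bash
cat >> h.py <<'E'
def melt(x,y,z):
    a=np.radians(12.8);return np.array([476+x*np.cos(a)-y*np.sin(a),-250+x*np.sin(a)+y*np.cos(a),z])
E
python3 - <<'E'
from h import *
a=tray(131,0,163); b=melt(-8,20,150)
rel([scoop(a+(b-a)*s,-86+8.8*s,28-8*s) for s in (0,.25,.5,.75,1)])
E
```

```text
d [5.  0.4 2.7] w [0.  0.2 0.1]
d [-52.7 -20.8  53.5] w [-1.5  2.2 -1.6]
d [-110.8  -41.8  104.7] w [-2.9  4.1 -3.2]
d [-169.   -62.8  156.2] w [-4.3  6.1 -5. ]
d [-227.6  -83.5  207.9] w [-5.6  8.1 -6.8]
```

arm_command:
  series:
    - {"x": -7, "y": -2.5, "z": 6, "rx": -0.2, "ry": 0.3, "rz": -0.2}
    - {"x": -20, "y": -7.5, "z": 19, "rx": -0.5, "ry": 0.7, "rz": -0.6}
    - {"x": -37, "y": -14, "z": 36, "rx": -1, "ry": 1.4, "rz": -1.1}
    - {"x": -55, "y": -21, "z": 53, "rx": -1.5, "ry": 2.1, "rz": -1.6}
    - {"x": -76, "y": -28, "z": 71, "rx": -2, "ry": 2.8, "rz": -2.2}
    - {"x": -95, "y": -35, "z": 88, "rx": -2.4, "ry": 3.4, "rz": -2.8}
    - {"x": -113, "y": -42, "z": 104, "rx": -2.9, "ry": 4.1, "rz": -3.3}
    - {"x": -131, "y": -48.5, "z": 121, "rx": -3.3, "ry": 4.7, "rz": -3.9}
    - {"x": -152, "y": -56, "z": 140, "rx": -3.8, "ry": 5.4, "rz": -4.5}
    - {"x": -170, "y": -63, "z": 156, "rx": -4.3, "ry": 6.1, "rz": -5}
    - {"x": -189, "y": -69.5, "z": 173, "rx": -4.7, "ry": 6.7, "rz": -5.6}
    - {"x": -205, "y": -75, "z": 187, "rx": -5, "ry": 7.3, "rz": -6.1}
    - {"x": -219, "y": -80, "z": 200, "rx": -5.4, "ry": 7.8, "rz": -6.5}
    - {"x": -228, "y": -83.5, "z": 208, "rx": -5.6, "ry": 8.1, "rz": -6.8}
    - {"x": -228, "y": -83.5, "z": 208, "rx": -5.6, "ry": 8.1, "rz": -6.8}

```text
time: 16.75
tool_pos: [0.4279, -0.0806, 0.2055]
tool_rot: [3.14, 0.611, 1.792]
contact_force: [-0.2, 0.4, -2.5]
opening: 0.0176
grip_force: 50.0
```

```bash
python3 - <<'E'
from h import *
p=marks("scene",["scoop_lip","nugget0"])
p=marks("top",["nugget0","melter","melter_lid_hinge"])
o=observe();print(o["time"],o["tool_pos"],o["tool_rot"],o["qpos"])
rel([scoop(melt(-8,y,z),-77.2,q) for y,z,q in((20,150,20),(15,130,10),(12,115,0),(12,110,-10),(12,110,-20),(12,110,-30),(12,110,-40),(12,110,-50),(12,110,-60))])
E
```

```text
scene scoop_lip [([462, -241, 152], 0.86), ([814, 13, 3], 0.36)]
scene nugget0 [([454, -186, 142], 0.61), ([420, -173, 139], 0.55), ([484, -180, 151], 0.51), ([476, -164, 143], 0.49), ([444, -166, 146], 0.46)]
top nugget0 [([445, -161, 139], 0.61), ([453, -182, 142], 0.56), ([485, -180, 148], 0.47), ([419, -179, 143], 0.43), ([482, -162, 140], 0.37)]
top melter [([477, -249, 2], 0.9), ([426, 639, 0], 0.64)]
top melter_lid_hinge [([543, -232, 87], 0.74)]
17.1 [ 0.42933038 -0.07853156  0.20536645] [3.13930798 0.6108517  1.79475881] [-0.03491622  0.30038171  2.02608492 -0.84248267  0.83627548  0.33032008]
d [ 0.2 -0.5  0.7] w [ 0.1 -0.   0. ]
d [-17.4  -0.5   5.1] w [ 0.1 10.   0. ]
d [-38.4  -0.5   8.8] w [ 0.1 20.   0.1]
d [-64.   -0.5   7.4] w [ 0.1 30.   0.1]
d [-93.   -0.5   7. ] w [ 0.1 40.   0.1]
d [-121.7   -0.6   11.6] w [ 0.1 50.   0.1]
d [-149.1   -0.6   21.1] w [ 0.1 60.   0.1]
d [-174.5   -0.7   35.3] w [ 0.1 70.   0.1]
d [-197.    -0.7   53.6] w [ 0.1 80.   0.1]
```

arm_command:
  series:
    - {"x": -8, "y": 0, "z": 2, "rx": 0, "ry": 5, "rz": 0}
    - {"x": -16, "y": 0, "z": 4, "rx": 0, "ry": 10, "rz": 0}
    - {"x": -25, "y": 0, "z": 5, "rx": 0, "ry": 15, "rz": 0}
    - {"x": -34, "y": 0, "z": 6, "rx": 0, "ry": 20, "rz": 0}
    - {"x": -46, "y": 0, "z": 5, "rx": 0, "ry": 25, "rz": 0}
    - {"x": -58, "y": 0, "z": 3, "rx": 0, "ry": 30, "rz": 0}
    - {"x": -72, "y": 0, "z": 2.5, "rx": 0, "ry": 35, "rz": 0}
    - {"x": -86, "y": 0, "z": 2.5, "rx": 0, "ry": 40, "rz": 0}
    - {"x": -101, "y": 0, "z": 4.5, "rx": 0, "ry": 45, "rz": 0}
    - {"x": -115, "y": 0, "z": 7, "rx": 0, "ry": 50, "rz": 0}
    - {"x": -129, "y": 0, "z": 11, "rx": 0, "ry": 55, "rz": 0}
    - {"x": -142, "y": 0, "z": 16, "rx": 0, "ry": 60, "rz": 0}
    - {"x": -155, "y": 0, "z": 23, "rx": 0, "ry": 65, "rz": 0}
    - {"x": -168, "y": 0, "z": 31, "rx": 0, "ry": 70, "rz": 0}
    - {"x": -179, "y": 0, "z": 39, "rx": 0, "ry": 75, "rz": 0}
    - {"x": -190, "y": 0, "z": 49, "rx": 0, "ry": 80, "rz": 0}
    - {"x": -190, "y": 0, "z": 49, "rx": 0, "ry": 80, "rz": 0}
    - {"x": -190, "y": 0, "z": 49, "rx": 0, "ry": 80, "rz": 0}

```text
time: 18.9
tool_pos: [0.47, -0.2582, 0.2735]
tool_rot: [3.14, -0.785, 1.796]
contact_force: [-0.7, 0.7, -1.1]
opening: 0.0178
grip_force: 50.0
```

```bash
python3 - <<'E'
from h import *
p=marks("scene",["scoop_lip","nugget0"])
cv2.imwrite("pics/s6.png",cv2.resize(p["pixels"][150:300,80:280],None,fx=3,fy=3))
p=marks("top",["nugget0","melter_lid_handle"])
o=observe();print(o["time"],o["tool_pos"],o["tool_rot"],o["qpos"])
rel([scoop(melt(-8,y,z),-77.2,q) for y,z,q in((20,110,-60),(20,115,-45),(30,130,-30),(40,150,-15),(60,180,0),(120,200,0))])
E
```

```text
scene scoop_lip [([464, -240, 104], 0.88)]
scene nugget0 []
top nugget0 [([509, -293, 15], 0.59), ([531, -269, 14], 0.54), ([468, -302, 15], 0.48)]
top melter_lid_handle [([598, -225, 187], 0.77), ([471, -305, 17], 0.67)]
19.2 [ 0.47000437 -0.25751312  0.27519875] [ 3.13783548 -0.7835871   1.79874306] [-0.81741188  0.6773614   1.21249355  0.39228525  1.93456836 -1.03437855]
d [-1.  -0.5  0.2] w [0.  0.1 0.2]
d [34.3 -0.4 26.4] w [  0.1 -14.9   0.2]
d [74.8 -0.3 59.8] w [  0.1 -29.9   0.2]
d [108.6  -0.2  94.3] w [  0.1 -44.9   0.2]
d [ 1.453e+02 -1.000e-01  1.306e+02] w [  0.1 -59.9   0.2]
d [2.019e+02 1.000e-01 1.588e+02] w [  0.1 -59.9   0.2]
```

View pics/s6.png

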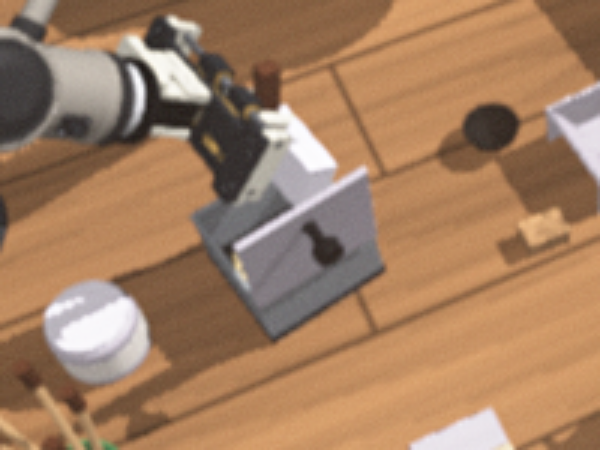

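The crop shows the scoop upended over the melter with its floor empty, and a nugget visible at the bottom of the box near (238,265). I'll withdraw and level.

arm_command:
  series:
    - {"x": 17, "y": 0, "z": 13, "rx": 0, "ry": -7.5, "rz": 0}
    - {"x": 34, "y": 0, "z": 26, "rx": 0, "ry": -15, "rz": 0}
    - {"x": 55, "y": 0, "z": 43, "rx": 0, "ry": -22.5, "rz": 0}
    - {"x": 75, "y": 0, "z": 60, "rx": 0, "ry": -30, "rz": 0}
    - {"x": 92, "y": 0, "z": 77, "rx": 0, "ry": -37.5, "rz": 0}
    - {"x": 109, "y": 0, "z": 94, "rx": 0, "ry": -45, "rz": 0}
    - {"x": 127, "y": 0, "z": 112, "rx": 0, "ry": -52.5, "rz": 0}
    - {"x": 145, "y": 0, "z": 131, "rx": 0, "ry": -60, "rz": 0}
    - {"x": 173, "y": 0, "z": 145, "rx": 0, "ry": -60, "rz": 0}
    - {"x": 202, "y": 0, "z": 159, "rx": 0, "ry": -60, "rz": 0}
    - {"x": 202, "y": 0, "z": 159, "rx": 0, "ry": -60, "rz": 0}

```text
time: 20.3
tool_pos: [0.4123, -0.0063, 0.3064]
tool_rot: [3.136, 0.261, 1.798]
contact_force: [0.5, -1.9, -1.0]
opening: 0.0179
grip_force: 50.0
```

```bash
python3 - <<'E'
from h import *
p=marks("top",["nugget0"])
a=cv2.resize(p["pixels"][200:290,320:420],None,fx=5,fy=5)
p=marks("scene",["nugget0"])
b=cv2.resize(p["pixels"][180:270,130:230],None,fx=3,fy=3)
c=np.zeros((450,800,3),np.uint8);c[:,:500]=a;c[:270,500:]=b
cv2.imwrite("pics/m7.png",c)
o=observe();print(o["time"],o["tool_pos"],o["tool_rot"],o["qpos"])
Rg=R.from_euler("xyz",(180,0,94.8),degrees=True)*R.from_euler("y",-15,degrees=True)
rel([((560,40,280),Rg),((644.7,85.4,190),Rg),((644.7,85.4,112),Rg)])
E
```

```text
top nugget0 [([509, -298, 14], 0.52), ([488, -276, 15], 0.47), ([536, -269, 18], 0.45), ([471, -304, 17], 0.42), ([447, -302, 17], 0.39)]
scene nugget0 [([539, -238, 87], 0.66)]
20.5 [ 0.41287715 -0.00978987  0.30465134] [3.13963529 0.26189066 1.79419459] [-0.05686959  0.10969931  1.82167353 -0.27560906  1.14883067 -0.17479665]
d [ 21.8 154.5  20. ] w [ 2.2 -0.   7.7]
d [ 69.7 247.  100.5] w [ 2.2 -0.   7.7]
d [ 89.9 246.8 175.8] w [ 2.2 -0.   7.7]
```

View pics/m7.png

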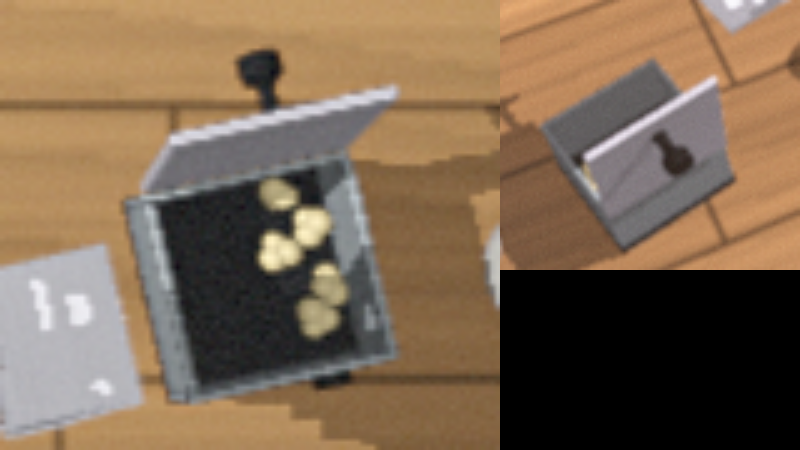

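All five nuggets lie in the melter at (258–345, 180–335). Next I return the scoop to its spot on the bench.

arm_command:
  series:
    - {"x": 5, "y": 35, "z": 4, "rx": 0.5, "ry": 0, "rz": 2}
    - {"x": 11, "y": 77, "z": 10, "rx": 1, "ry": 0, "rz": 4}
    - {"x": 17, "y": 116, "z": 15, "rx": 1.5, "ry": 0, "rz": 6}
    - {"x": 22, "y": 154, "z": 20, "rx": 2.2, "ry": 0, "rz": 7.7}
    - {"x": 37, "y": 184, "z": 45, "rx": 2.2, "ry": 0, "rz": 7.7}
    - {"x": 52, "y": 215, "z": 71, "rx": 2.2, "ry": 0, "rz": 7.7}
    - {"x": 70, "y": 247, "z": 100, "rx": 2.2, "ry": 0, "rz": 7.7}
    - {"x": 78, "y": 247, "z": 130, "rx": 2.2, "ry": 0, "rz": 7.7}
    - {"x": 85, "y": 247, "z": 155, "rx": 2.2, "ry": 0, "rz": 7.7}
    - {"x": 88, "y": 247, "z": 169, "rx": 2.2, "ry": 0, "rz": 7.7}
    - {"x": 90, "y": 247, "z": 176, "rx": 2.2, "ry": 0, "rz": 7.7}
    - {"x": 90, "y": 247, "z": 176, "rx": 2.2, "ry": 0, "rz": 7.7}
    - {"x": 90, "y": 247, "z": 176, "rx": 2.2, "ry": 0, "rz": 7.7}

```text
time: 21.8
tool_pos: [0.6458, 0.0856, 0.1134]
tool_rot: [3.139, 0.262, 1.654]
contact_force: [-0.9, -0.9, -1.7]
opening: 0.0181
grip_force: 50.0
```

```bash
python3 - <<'E'
from h import *
o=observe();print(o["time"],o["tool_pos"],o["tool_rot"],o["contact_force"])
p=marks("scene",["scoop","scoop_lip","scoop_grip"])
Rg=R.from_euler("xyz",(180,0,94.8),degrees=True)*R.from_euler("y",-15,degrees=True)
rel([((644.7,85.4,105.2),Rg)])
E
```

```text
21.8 [0.64582489 0.08560875 0.1133518 ] [3.13949115 0.26177494 1.65429307] [-0.87902142 -0.86087351 -1.6799993 ]
scene scoop [([651, 0, 9], 0.63)]
scene scoop_lip [([658, -53, 7], 0.87)]
scene scoop_grip [([646, 71, 66], 0.57)]
d [ 1.6 -1.   8. ] w [ 0.1 -0.   0. ]
```

Lower until contact, then release.

arm_command:
  series:
    - {"x": 0.8, "y": 0, "z": 3, "rx": 0, "ry": 0, "rz": 0}
    - {"x": 1.5, "y": 0, "z": 5.5, "rx": 0, "ry": 0, "rz": 0}
    - {"x": 2, "y": 0, "z": 7.5, "rx": 0, "ry": 0, "rz": 0}
    - {"x": 2, "y": 0, "z": 7.7, "rx": 0, "ry": 0, "rz": 0}
    - {"x": 2, "y": 0, "z": 7.7, "rx": 0, "ry": 0, "rz": 0}

```text
time: 22.5
tool_pos: [0.645, 0.0862, 0.105]
tool_rot: [-3.142, 0.262, 1.656]
contact_force: [-3.2, 1.9, 6.4]
opening: 0.0179
grip_force: 50.0
```

arm_command:
  series:
    - {"x": 0, "y": 0, "z": 0, "rx": 0, "ry": 0, "rz": 0}
    - {"x": 0, "y": 0, "z": 0, "rx": 0, "ry": 0, "rz": 0}
    - {"x": 0, "y": 0, "z": 0, "rx": 0, "ry": 0, "rz": 0}
    - {"x": 0, "y": 0, "z": 0, "rx": 0, "ry": 0, "rz": 0}
    - {"x": 0, "y": 0, "z": 0, "rx": 0, "ry": 0, "rz": 0}
    - {"x": -9, "y": 0, "z": -33, "rx": 0, "ry": 0, "rz": 0}
    - {"x": -20, "y": 0, "z": -75, "rx": 0, "ry": 0, "rz": 0}
    - {"x": -32, "y": 0, "z": -120, "rx": 0, "ry": 0, "rz": 0}
    - {"x": -45, "y": 0, "z": -165, "rx": 0, "ry": 8, "rz": 0}
    - {"x": -50, "y": 0, "z": -190, "rx": 0, "ry": 15, "rz": 0}
    - {"x": -50, "y": 0, "z": -190, "rx": 0, "ry": 15, "rz": 0}
  hand: 60

```text
time: 23.6
tool_pos: [0.6467, 0.0849, 0.3062]
tool_rot: [3.132, -0.002, 1.652]
contact_force: [0.1, -0.8, 0.2]
opening: 0.06
grip_force: 0.0
```

```bash
python3 - <<'E'
from h import *
o=observe();print(o["time"],o["tool_pos"],o["tool_rot"],o["qpos"])
marks("scene",["scoop","scoop_lip","scoop_grip"])
E
```

```text
23.6 [0.64673549 0.08485005 0.30619924] [ 3.13160598e+00 -1.99827398e-03  1.65249036e+00] [ 0.01200646  0.57089685  1.11572611  0.00271006  1.44514683 -0.07000401]
scene scoop [([651, -4, 1], 0.77)]
scene scoop_lip [([654, -53, -3], 0.74)]
scene scoop_grip [([646, 71, 58], 0.8), ([414, 10, 0], 0.2)]
```

```bash
python3 - <<'E'
from h import *
Rl=R.from_euler("xyz",(180,0,12.8),degrees=True)
rel([(melt(128,42,306),Rl),(melt(128,42,268),Rl)])
S=(melt(128,42,268),(180,0,12.8))
for th in (96,90,80,70,60,50,40,30,20,10,5,0):
    t=np.radians(th);rho=115
    x=70-rho*np.cos(t)+8*np.sin(t)+9.5; z=85+rho*np.sin(t)+8*np.cos(t)
    print(th,np.round((x,z)),end=" "); rel([(melt(x,42,z+65.5),Rl)],S)
E
```

```text
d [-262.2  -75.4   -6.9] w [-0.1  0.2 82.1]
d [-262.2  -75.3   31.1] w [-0.1  0.2 82.1]
96 [ 99. 199.] d [-28.5   0.    4. ] w [0. 0. 0.]
90 [ 88. 200.] d [-40.5  -0.    2.5] w [0. 0. 0.]
80 [ 67. 200.] d [-60.6  -0.    2.9] w [0. 0. 0.]
70 [ 48. 196.] d [-80.3  -0.    6.7] w [0. 0. 0.]
60 [ 29. 189.] d [-99.1  -0.   13.9] w [0. 0. 0.]
50 [ 12. 178.] d [-116.3   -0.    24.3] w [0. 0. 0.]
40 [ -3. 165.] d [-131.5   -0.    37.5] w [0. 0. 0.]
30 [-16. 149.] d [-144.1   -0.    53.1] w [0. 0. 0.]
20 [-26. 132.] d [-153.8   -0.    70.7] w [0. 0. 0.]
10 [-32. 113.] d [-160.4   -0.    89.7] w [0. 0. 0.]
5 [-34. 103.] d [-162.4   -0.    99.5] w [0. 0. 0.]
0 [-36.  93.] d [-163.5   -0.   109.5] w [0. 0. 0.]
```

arm_command:
  series:
    - {"x": -25, "y": -7, "z": -7, "rx": 0, "ry": 0, "rz": 8.2}
    - {"x": -55, "y": -15, "z": -7, "rx": 0, "ry": 0, "rz": 16.4}
    - {"x": -85, "y": -24, "z": -7, "rx": 0, "ry": 0, "rz": 24.6}
    - {"x": -115, "y": -33, "z": -7, "rx": 0, "ry": 0, "rz": 32.8}
    - {"x": -145, "y": -42, "z": -7, "rx": 0, "ry": 0, "rz": 41}
    - {"x": -175, "y": -50, "z": -7, "rx": 0, "ry": 0, "rz": 49.2}
    - {"x": -205, "y": -59, "z": -7, "rx": 0, "ry": 0, "rz": 57.4}
    - {"x": -235, "y": -68, "z": -7, "rx": 0, "ry": 0, "rz": 65.6}
    - {"x": -255, "y": -74, "z": -7, "rx": 0, "ry": 0, "rz": 73.8}
    - {"x": -262, "y": -75, "z": -7, "rx": 0, "ry": 0, "rz": 82.1}
    - {"x": -262, "y": -75, "z": 0, "rx": 0, "ry": 0, "rz": 82.1}
    - {"x": -262, "y": -75, "z": 15, "rx": 0, "ry": 0, "rz": 82.1}
    - {"x": -262, "y": -75, "z": 31, "rx": 0, "ry": 0, "rz": 82.1}
    - {"x": -262, "y": -75, "z": 31, "rx": 0, "ry": 0, "rz": 82.1}
    - {"x": -262, "y": -75, "z": 31, "rx": 0, "ry": 0, "rz": 82.1}
  hand: 0

```text
time: 25.3
tool_pos: [0.5925, -0.1796, 0.2685]
tool_rot: [-3.14, 0.002, 0.226]
contact_force: [-0.6, -0.4, 0.5]
opening: 0.0005
grip_force: 0.0
```

```bash
python3 - <<'E'
from h import *
o=observe();print(o["time"],o["tool_pos"],o["tool_rot"],o["opening"])
marks("scene",["melter_lid_handle","melter_lid_hinge"])
rel([(melt(128,42,268),(180,0,12.8))])
E
```

```text
25.3 [ 0.59245129 -0.17956491  0.26851779] [-3.14027948e+00  2.08762401e-03  2.25858717e-01] 0.0004501417966579676
scene melter_lid_handle [([601, -222, 188], 0.97)]
scene melter_lid_hinge [([538, -238, 85], 0.69)]
d [-1.4  0.1  2.1] w [ 0. -0.  0.]
```

Sweep the first half and check the force.

arm_command:
  series:
    - {"x": -15, "y": 0, "z": 3, "rx": 0, "ry": 0, "rz": 0}
    - {"x": -27, "y": 0, "z": 4, "rx": 0, "ry": 0, "rz": 0}
    - {"x": -35, "y": 0, "z": 4, "rx": 0, "ry": 0, "rz": 0}
    - {"x": -43, "y": 0, "z": 4, "rx": 0, "ry": 0, "rz": 0}
    - {"x": -53, "y": 0, "z": 4, "rx": 0, "ry": 0, "rz": 0}
    - {"x": -62, "y": 0, "z": 5, "rx": 0, "ry": 0, "rz": 0}

```text
time: 26.05
tool_pos: [0.5316, -0.1945, 0.2649]
tool_rot: [3.141, -0.001, 0.223]
contact_force: [1.4, 0.3, 0.9]
opening: 0.0002
grip_force: 0.8
```

arm_command:
  series:
    - {"x": -10, "y": 0, "z": 1, "rx": 0, "ry": 0, "rz": 0}
    - {"x": -20, "y": 0, "z": 3, "rx": 0, "ry": 0, "rz": 0}
    - {"x": -30, "y": 0, "z": 6.5, "rx": 0, "ry": 0, "rz": 0}
    - {"x": -39, "y": 0, "z": 10.5, "rx": 0, "ry": 0, "rz": 0}
    - {"x": -48, "y": 0, "z": 15.5, "rx": 0, "ry": 0, "rz": 0}
    - {"x": -56, "y": 0, "z": 21, "rx": 0, "ry": 0, "rz": 0}
    - {"x": -64, "y": 0, "z": 27, "rx": 0, "ry": 0, "rz": 0}
    - {"x": -71, "y": 0, "z": 34, "rx": 0, "ry": 0, "rz": 0}
    - {"x": -78, "y": 0, "z": 42, "rx": 0, "ry": 0, "rz": 0}
    - {"x": -84, "y": 0, "z": 50, "rx": 0, "ry": 0, "rz": 0}
    - {"x": -89, "y": 0, "z": 58, "rx": 0, "ry": 0, "rz": 0}
    - {"x": -93, "y": 0, "z": 67, "rx": 0, "ry": 0, "rz": 0}
    - {"x": -97, "y": 0, "z": 77, "rx": 0, "ry": 0, "rz": 0}
    - {"x": -100, "y": 0, "z": 86, "rx": 0, "ry": 0, "rz": 0}
    - {"x": -102, "y": 0, "z": 95, "rx": 0, "ry": 0, "rz": 0}
    - {"x": -103, "y": 0, "z": 101, "rx": 0, "ry": 0, "rz": 0}
    - {"x": -103, "y": 0, "z": 104, "rx": 0, "ry": 0, "rz": 0}

```text
time: 27.75
tool_pos: [0.4312, -0.2169, 0.1597]
tool_rot: [-3.141, 0.001, 0.222]
contact_force: [-0.3, 0.6, 0.1]
opening: -0.0
grip_force: 0.3
```

arm_command:
  series:
    - {"x": 0, "y": 0, "z": 1, "rx": 0, "ry": 0, "rz": 0}
    - {"x": 0, "y": 0, "z": 2, "rx": 0, "ry": 0, "rz": 0}
    - {"x": 0, "y": 0, "z": 2.5, "rx": 0, "ry": 0, "rz": 0}
    - {"x": 0, "y": 0, "z": 2.5, "rx": 0, "ry": 0, "rz": 0}

```text
time: 28.15
tool_pos: [0.4313, -0.2169, 0.1591]
tool_rot: [3.141, 0.001, 0.223]
contact_force: [-4.9, 2.0, 11.3]
opening: 0.0004
grip_force: 5.3
```

arm_command:
  series:
    - {"x": 0, "y": 0, "z": 1, "rx": 0, "ry": 0, "rz": 0}
    - {"x": 0, "y": 0, "z": 1, "rx": 0, "ry": 0, "rz": 0}

```text
time: 28.35
tool_pos: [0.4313, -0.2169, 0.1589]
tool_rot: [3.141, 0.0, 0.223]
contact_force: [-6.1, 3.4, 19.4]
opening: 0.0002
grip_force: 9.5
```

arm_command:
  series:
    - {"x": 0, "y": 0, "z": -20, "rx": 0, "ry": 0, "rz": 0}
    - {"x": 0, "y": 0, "z": -60, "rx": 0, "ry": 0, "rz": 0}
    - {"x": 0, "y": 0, "z": -105, "rx": 0, "ry": 0, "rz": 0}
    - {"x": -20, "y": 0, "z": -150, "rx": 0, "ry": 0, "rz": 0}
    - {"x": -50, "y": 0, "z": -170, "rx": 0, "ry": 0, "rz": 0}
    - {"x": -50, "y": 0, "z": -170, "rx": 0, "ry": 0, "rz": 0}
    - {"x": -50, "y": 0, "z": -170, "rx": 0, "ry": 0, "rz": 0}

```text
time: 29.05
tool_pos: [0.3827, -0.2282, 0.3275]
tool_rot: [3.14, -0.001, 0.221]
contact_force: [0.7, 0.2, -0.3]
opening: 0.0002
grip_force: 0.0
```

```bash
python3 - <<'E'
from h import *
o=observe();print(o["time"],o["tool_pos"],o["contact_force"])
p=marks("scene",["melter_lid_handle","scoop","scoop_lip","sanding_block","bowl"])
a=p["pixels"][150:300,80:340]
cv2.imwrite("pics/f8.png",cv2.resize(a,None,fx=3,fy=3))
marks("top",["melter_lid_handle","scoop"])
E
```

```text
29.05 [ 0.38271467 -0.22815937  0.32754745] [ 0.67636436  0.23549768 -0.29164095]
scene melter_lid_handle [([434, -258, 131], 0.79), ([432, 642, 4], 0.58)]
scene scoop [([653, -4, 0], 0.78), ([815, 14, 0], 0.58), ([757, -268, -1], 0.44), ([413, 8, 0], 0.26)]
scene scoop_lip [([656, -50, -2], 0.89), ([810, 14, 1], 0.23), ([651, -5, 1], 0.17)]
scene sanding_block [([568, 5, 1], 0.57), ([644, 71, 60], 0.3)]
scene bowl [([412, 7, -2], 0.54)]
top melter_lid_handle [([433, -258, 132], 0.77)]
top scoop [([652, 1, -2], 0.92)]
```

View pics/f8.png

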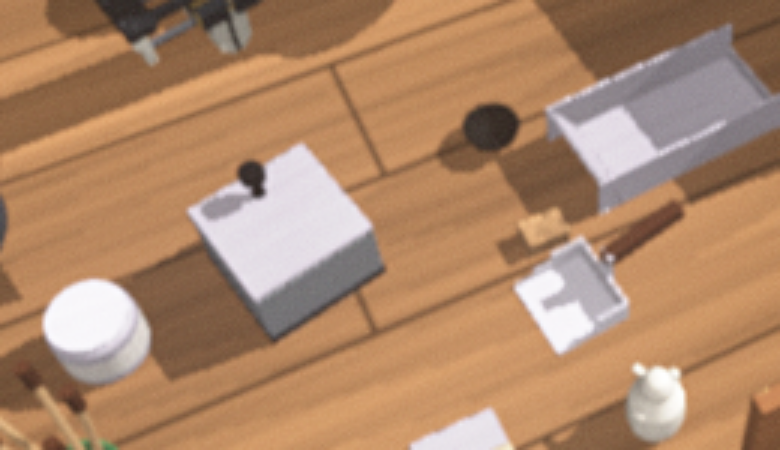

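The crop shows the lid closed flat on the melter (knob at (252,178)), the scoop flat on the bench at (570,295), the tray empty, and the bystanders in place.

```bash
python3 -c "
from cell import *
print(hand_in())"
```

```text
the job is handed in; nothing more can be done
None
```

All five nuggets are in the melter, the lid is closed, the scoop stands flat on the bench where it started, and the job was handed in at about 29 s of the 72 s limit.

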